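Close the recorder case and turn its latches

ROBOT

A 7-joint arm with a two-finger parallel gripper is mounted at the origin on the work surface. World frame = base frame: x ahead of the robot, y to its left, z up, the work surface at z = 0. Lengths are in mm, angles in rad, forces in N, time in s.
With the tool pointing down it reaches from about 425 to 875 mm from the base axis. Payload 8.4 kg.
Tool frame: the origin (TCP) lies on the centre line of the jaws, within the pads' length; the fingertips stand 11 mm ahead of it and the grasp point (between the pads) lies 8 mm behind it (robot.tip_reach is the distance from the TCP to the fingertips, in mm); z points along the fingers, y is the direction in which the jaws open and shut (so a half turn about z gives the same grasp; the last joint's range is limited). The gripper opens to 87 mm and grips with 3 to 60 N. Pads are 19 mm wide; open, the fingers measure 117 mm over their backs; the gripper's body (75 mm by 190 mm) begins 51 mm behind the grasp point.
Start: joints at [1.013, 0.333, 0.04, 1.465, -0.013, 1.343, -0.059], TCP at [287.842, -582.762, 233.546] pointing down, gripper open.
Joint ranges: [-2.58, 2.58], [-0.38, 2.09], [-1.3, 1.39], [0.25, 2.4], [-1.5, 4.64], [0.08, 2.09], [-2.65, 2.65]. Speed limits (rad/s): [2.22, 2.22, 2.79, 2.79, 3.14, 3.14, 3.14].

INTERFACE

Orientations are given as a 3x3 rotation matrix whose columns are the frame's x, y, z axes.
In Python, from workcell import robot, eyes, finish_job gives the robot as it stands. The module is installed in compiled form; this text tells all that it offers.
- The arm moves only by the shell command python3 -m jog 'ROWS' [OPENING] [FORCE]. ROWS is JSON, a list of rows, each an object with "dp": the shift along the tool's x, y, z in mm, a list of three; "turn": the turn, a rotation vector about the tool's x, y, z in rad, a list of three. A call has 1 to 8 rows; each row shifts and turns the commanded pose from where the row before left it, along the tool's axes as they then stand; what a row does not reach is not made up. A row lasts 1/12 s, in which the tool goes at most 41.7 mm and 7.16 degrees, less where a joint would pass 70% of its speed; a pose out of reach is approached as far as the arm can. A call is refused whole if a number of a shift passes 41.7 or a number of a turn 0.125, either way. A call with a gripper value outside its range is refused whole. OPENING is the closure, from -1 (fully open) to 1 (shut), so that 0 is half open, set as the call begins (- or left out, the last holds). The fingers move at their own pace and stop on an object; FORCE is the grip in N (left out, the last holds). Time passes only in rows, so rows that do not move let the fingers close. It gives the time, the measured TCP pose, the force and the opening at its end, in the units of the state.
- robot.state(): the state, without advancing time (a new reading comes with each control period).
- eyes.capture(name): name is "scene" or "top"; returns a dict with "color" (480x640x3 uint8, red, green, blue), "fx", "fy", "cx", "cy" (pixels), "k1" (the pictures are not rectified: a ray, as slopes to the right and down, at radius r is drawn at 1 + k1 r^2 times it, then the intrinsics apply), "R" (3x3) and "t" (3): a world point X has camera coordinates R X + t. Camera axes: x right, y down, z forward; pixel columns grow to the right and rows downward; lengths in mm; the calibration is good to about 2 mm. A picture is of the moment at which its call begins. There is no depth.
- finish_job(): hands the job in, once; it reports no verdict.
The state is a dict: "t": time; "q": joint angles; "dq": joint speeds; "joint_torque": joint torques, N m; "tool_pos": TCP position; "tcp_rot": TCP orientation; "force": force on the tool from outside, world axes, zero at the start; "moment": the same for the moment, N m; "opening": finger opening in mm.
Only numpy, scipy, OpenCV 4.12 (cv2) and the standard library are available. Lean on these libraries where they do the work, as an engineer would, in place of code of your own. Each camera call takes 0.05 s, during which the arm holds its last target. There are 200 camera calls.

TASK

Put the loose lid into the recess on top of the grey equipment case so that it lies flat on its ledge, and then secure it by turning both turn-latches fully home over the lid's ends. A latch may be standing in the lid's way at first. Do not knock over or shove aside the flask, stapler, mug and drive around the work.

Things in the scene. Friction and masses are not known exactly. Their poses are not given: they have to be found in the camera images.
- case: The equipment case, fixed to the desk: grey plastic, 146 (own x) x 270 (own y) x 62 mm high, a turn-latch on top at each end. Origin at the centre of its underside, z up. In its top is an open recess for the lid, centred, 118 (x) x 158 (y) mm, 12 mm deep down to a ledge; below the ledge lies a recorder in foam.
- case_seat (a point): Point over the centre of the case, 75 mm above the desk, where lid_mid comes to lie when the lid is seated; axes are the case's. The lid goes in either way round (half turn), its long side along the case's long side, with 4 mm play all round; its plate is then flush with the case's rim.
- lid_mid (a point): The loose lid: aluminium plate 110 (own x) x 150 (own y) x 12 mm, black bar handle on it, about 0.35 kg; starts flat on the desk, handle up. Point at the middle of the whole, 25 mm above the plate's underside. Handle: bar 12 wide, 100 long (along own y), 18 high, centred, from 7 to 25 mm above this point, on a post at each end.
- latch_a (a joint): Turn-latch at the case's own +y end (rad, 0 to 1.3, rigid stops). Grows counter-clockwise seen from above. 0 = fully open: tongue points roughly to the case's own -x. 1.3 = fully home: tongue square across the lid's short edge, pointing at the case's middle. Under 0.25 the tongue is clear of the lid's recess; from about 0.35 it stands in the lid's way. Stays as left (friction 0.06 N m).
- latch_b (a joint): Turn-latch at the case's own -y end (rad, 0 to 1.3, rigid stops). Grows counter-clockwise seen from above. 0 = fully open: tongue points roughly to the case's own +x. 1.3 = fully home: tongue square across the lid's short edge, pointing at the case's middle. Under 0.25 the tongue is clear of the lid's recess; from about 0.35 it stands in the lid's way. Stays as left (friction 0.06 N m).
- latch_a_wing (a point): At the case's own +y end, 111 mm from its centre: dark steel latch. Point on the vertical pivot axis, half-way up the thumb wing (44 long along own x, 10 thick, 28 high, centred on the pivot). Own +x = where the tongue points, z up. Tongue: flat bar under the wing, 18 wide, 8 thick (top 14 mm below this point), reaching 54 mm from the pivot along +x and 13 mm the other way.
- latch_b_wing (a point): At the case's own -y end, 111 mm from its centre: dark steel latch. Point on the vertical pivot axis, half-way up the thumb wing (44 long along own x, 10 thick, 28 high, centred on the pivot). Own +x = where the tongue points, z up. Tongue: flat bar under the wing, 18 wide, 8 thick (top 14 mm below this point), reaching 54 mm from the pivot along +x and 13 mm the other way.
- flask_mid (a point): Bystander: dark steel drinking flask, upright, 66 mm across, 185 high; point on its axis 92 mm up. Stands beyond the case.
- stapler_mid (a point): Bystander: black desk stapler, 36 x 130 x 44 mm, long along own y; point 22 mm up. On the near side of the case.
- mug_mid (a point): Bystander: white mug, 78 mm across, 88 high, handle at its own +y; point on its axis 44 mm up. On the near side of the lid's starting place.
- drive_mid (a point): Bystander: black external drive lying flat, 75 x 115 x 22 mm, long along own y; point 11 mm up. Beyond the lid's starting place.
- lid: The same lid; this point is at the centre of the underside of its plate.
Things that resemble listed ones, but are neither listed nor needed, are in the scene too. Of the things that look like the lid, the largest one is meant.

How it is judged:
By the outcome, as a careful person would: the job done as asked, in the order asked, and still so for the second after the job is handed in, with the robot touching nothing.
It also fails if it takes over 70 s, if anything falls off the work surface, if the arm or the gripper's body presses on something with over 40 N, if the wrist force passes 120 N, or if a joint passes its speed limit or range.

## Working session

There is one attempt and no reset: what is moved stays moved. The work goes in short steps, Python scripts to look and compute and a shell command to move; the robot and the scene stay as the last step left them, time stands still between calls to the robot, and variables do not carry over. Pictures are saved under pics/ and viewed, about 8 in all and at most 12, crops included, and the job is handed in when it is done.

```bash
mkdir -p pics
cat > h.py <<'E'
import numpy as np, cv2
from workcell import robot, eyes, finish_job
def cap(name,fn=None):
    c=eyes.capture(name)
    if fn: cv2.imwrite(fn,cv2.cvtColor(c["color"],cv2.COLOR_RGB2BGR))
    return c
def ray(c,u,v):
    d=np.array([(u-c["cx"])/c["fx"],(v-c["cy"])/c["fy"]]); s=d.copy()
    for _ in range(20): s=d/(1+c["k1"]*(s@s))
    R=np.array(c["R"]);t=np.array(c["t"])
    return -R.T@t, R.T@np.array([s[0],s[1],1])
def w(c,u,v,z):
    o,d=ray(c,u,v); return o+d*(z-o[2])/d[2]
def px(c,X):
    p=np.array(c["R"])@np.array(X,float)+np.array(c["t"]); s=p[:2]/p[2]; s=s*(1+c["k1"]*(s@s))
    return np.array([c["fx"]*s[0]+c["cx"],c["fy"]*s[1]+c["cy"]])
E
python3 - <<'E'
from h import *
for n in("scene","top"):
    c=cap(n,f"pics/{n}0.png"); np.save(n+"0.npy",c,allow_pickle=True)
    print(n,c["fx"],c["k1"],-np.array(c["R"]).T@c["t"]); print(np.round(c["R"],2))
s=robot.state();print(s)
E
```

```text
scene 574.5496809311217 -0.1490634830455656 [1026.42509219  601.56001964 1106.04976696]
[[-0.79  0.62 -0.01]
 [ 0.48  0.61 -0.63]
 [-0.38 -0.5  -0.78]]
top 454.4357380422452 -0.06233533884162989 [ 375.43678349  -49.80221724 1013.06533811]
[[ 0.02 -1.    0.  ]
 [-0.99 -0.02 -0.17]
 [ 0.17 -0.   -0.99]]
{'t': 0.1, 'q': array([ 1.01279461,  0.33381255,  0.03990521,  1.46618644, -0.01338195,
        1.34329883, -0.05849543]), 'dq': array([-0.00047076,  0.00050672,  0.00082396, -0.00287518, -0.00023821,
       -0.00030019, -0.00027181]), 'joint_torque': array([ 4.22000143e-03, -6.57810116e+01,  1.33989025e+00, -4.04708076e+01,
       -5.96803660e-02,  4.08758211e-02, -3.68959050e-06]), 'tool_pos': array([ 287.64106791, -582.43497244,  232.76478623]), 'tcp_rot': array([[ 8.96600232e-01,  4.42840230e-01, -7.45362356e-04],
       [ 4.42840840e-01, -8.96599394e-01,  1.23129773e-03],
       [-1.23023268e-04, -1.43405872e-03, -9.99998964e-01]]), 'force': array([-0.5497351 , -0.58708994,  0.12252913]), 'moment': array([0.00819976, 0.00086422, 0.04975685]), 'opening': 87.10783649285968}
```

View pics/top0.png

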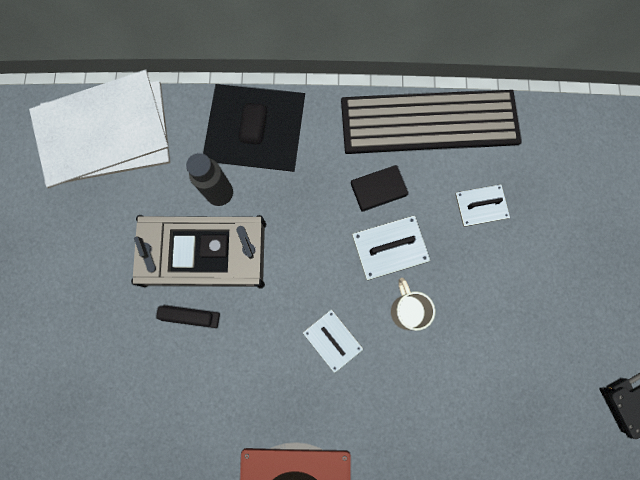

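View pics/scene0.png

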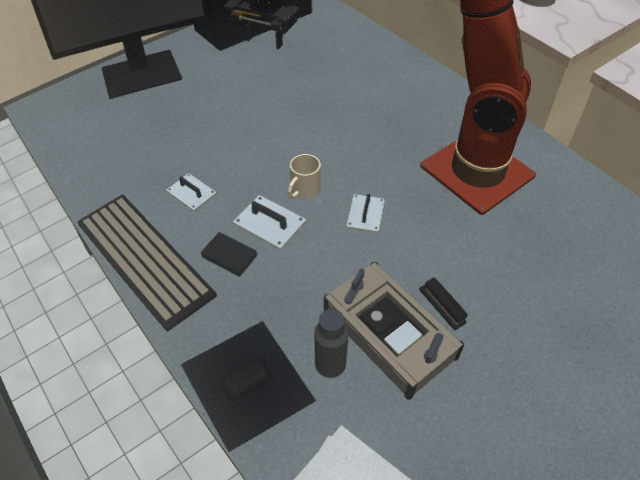

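The top view shows three lid-like plates: (391,247), (483,205) and (333,340). The largest is the one at (391,247), between the mug at (413,311) and the drive at (379,188). The case is centred near (199,251), with latches near (146,254) and (246,242). The flask is at (215,190) and the stapler at (188,316). Next, close crops.

Run:
```python
from h import *
a=cv2.imread("pics/top0.png")
A=cv2.resize(a[205:295,120:280],None,fx=5,fy=5,interpolation=cv2.INTER_CUBIC)[:300*2]
cv2.imwrite("pics/ccase.png",A[:600])
B=cv2.resize(a[200:300,340:450],None,fx=5,fy=5,interpolation=cv2.INTER_CUBIC)
cv2.imwrite("pics/clid.png",B)
```

```text
(no output)
```

View pics/ccase.png

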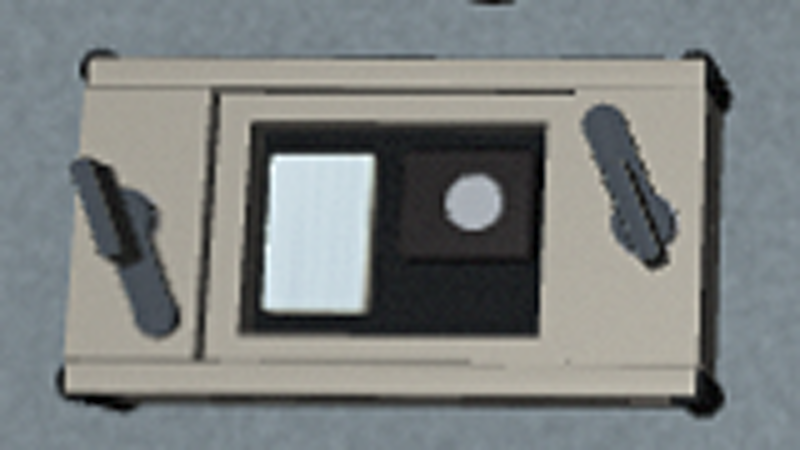

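View pics/clid.png

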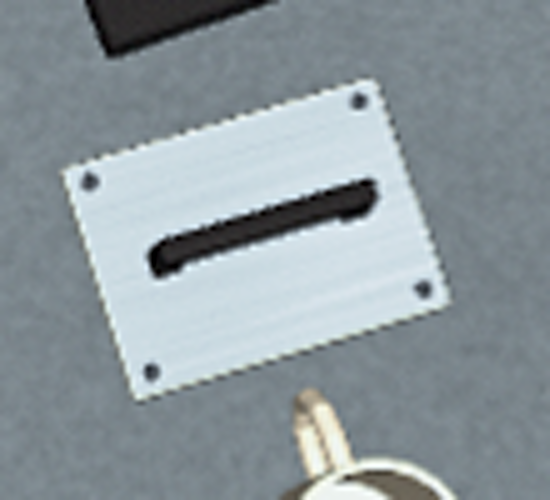

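The latches at crop (135,215) and (645,225) look near open. The right one's tongue tip at (600,115) is close to the recess edge, so I'll measure it. The (391,247) plate is clearly the largest and its handle is up. Next, one scene crop for a stereo check.

Run:
```python
from h import *
a=cv2.imread("pics/scene0.png")
B=cv2.resize(a[255:405,310:475],None,fx=4,fy=4,interpolation=cv2.INTER_CUBIC)
cv2.imwrite("pics/cscene.png",B)
c=np.load("top0.npy",allow_pickle=True).item()
q=lambda u,v:(120+(u-2)/5,205+(v-2)/5)
for n,z,p in [("TL",62,(83,58)),("TR",62,(706,58)),("BR",62,(717,396)),("BL",62,(64,396)),("tipL",71,(160,332)),("tipR",71,(600,106))]:
    print(n,np.round(w(c,*q(*p),z),1))
ql=lambda u,v:(340+(u-2)/5,200+(v-2)/5)
for n,z,p in [("l",12,(63,172)),("t",12,(377,79)),("r",12,(450,302)),("b",12,(138,402)),("h1",50,(152,258)),("h2",50,(373,188))]:
    print(n,np.round(w(c,*ql(*p),z),1))
for n,z,p in [("mug",88,(413,311)),("mughandle",60,(402,281)),("flasktop",185,(201,167)),("flaskbase",0,(219,196)),("drive near",22,(407,189)),("drive near2",22,(363,210)),("stap",44,(162,308)),("stap",44,(218,315))]:
    print(n,np.round(w(c,*p,z),1))
```

```text
TL [600.8 356.1  62. ]
TR [605.2  84.7  62. ]
BR [459.8  74.1  62. ]
BL [454.  351.4  62. ]
tipL [481.1 308.8  71. ]
tipR [581.3 127.6  71. ]
l [ 580.1 -115.4   12. ]
t [ 625.9 -257.9   12. ]
r [ 524.1 -289.1   12. ]
b [ 476.9 -149.4   12. ]
h1 [ 535.3 -151.5   50. ]
h2 [ 567.8 -247.5   50. ]
mug [ 407.8 -235.    88. ]
mughandle [ 471.2 -218.1   60. ]
flasktop [670.5 186.4 185. ]
flaskbase [666.6 192.4   0. ]
drive near [ 684.7 -238.7   22. ]
drive near2 [ 633.5 -138.7   22. ]
stap [405.3 290.4  44. ]
stap [393.3 169.4  44. ]
```

View pics/cscene.png

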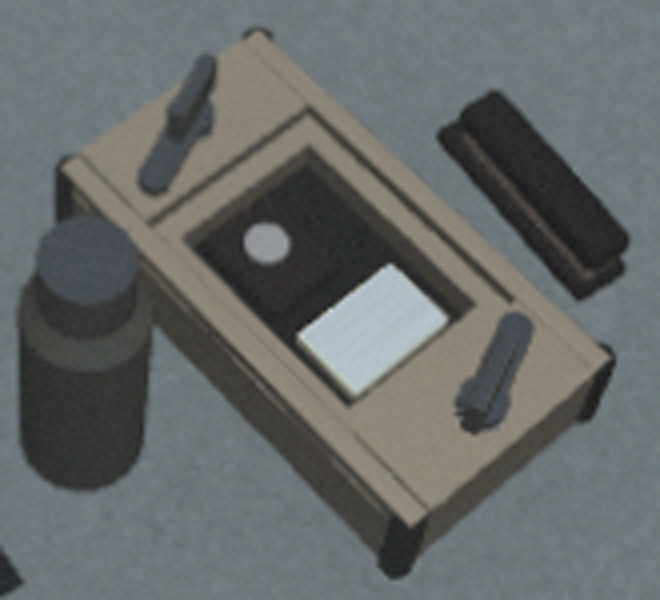

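The scene crop shows the recess empty. The top-left tongue tip at (150,185) is just short of the recess edge, and the bottom-right tongue tip is at (515,325). The flask stands about 55 mm from the case's long side. I'll refine the poses by silhouette fit in both cameras.

```bash
cat > fit.py <<'E'
from h import *
from scipy.optimize import minimize
S=6
def hull(c,P,off):
    q=np.array([px(c,p) for p in P]); q=(q-off+0.5)*S-0.5
    return cv2.convexHull(q.astype(np.float32))
def box(x0,x1,y0,y1,z0,z1): return np.array([(x,y,z) for x in(x0,x1) for y in(y0,y1) for z in(z0,z1)],float)
def place(B,x,y,a):
    R=np.array([[np.cos(a),-np.sin(a),0],[np.sin(a),np.cos(a),0],[0,0,1]]); return B@R.T+[x,y,0]
def fit(items,boxes,p0,steps,pose=lambda p:p):
    # items: (c, mask HxW float, ignore HxW float, roi)
    D=[]
    for c,m,ig,(x0,y0,x1,y1) in items:
        D.append((c,cv2.resize(m[y0:y1,x0:x1].astype(np.float32),None,fx=S,fy=S)>.5,cv2.resize(ig[y0:y1,x0:x1].astype(np.float32),None,fx=S,fy=S)<.5,np.array([x0,y0])))
    def cost(p,each=False):
        r=[]
        for c,m,ok,off in D:
            im=np.zeros(m.shape,np.uint8)
            for B in boxes: cv2.fillConvexPoly(im,np.round(hull(c,place(B,*pose(p)),off)*16).astype(np.int32),1,shift=4)
            im=im>0
            r.append(((im^m)&ok).sum()/((im|m)&ok).sum())
        return r if each else sum(r)
    sx=np.array([p0]+[np.array(p0)+np.eye(len(p0))[i]*steps[i] for i in range(len(p0))])
    r=minimize(cost,p0,method="Nelder-Mead",options=dict(initial_simplex=sx,xatol=1e-3,fatol=1e-5,maxiter=300))
    return r.x,cost(r.x,True)
E
cat > f1.py <<'E'
from fit import *
C={n:np.load(n+"0.npy",allow_pickle=True).item() for n in("top","scene")}
Z=np.zeros((480,640))
def fillbig(m):
    m=cv2.morphologyEx(m.astype(np.uint8),cv2.MORPH_OPEN,np.ones((2,2)))
    k=cv2.findContours(m,cv2.RETR_EXTERNAL,cv2.CHAIN_APPROX_NONE)[0]; o=np.zeros_like(m)
    cv2.drawContours(o,[max(k,key=cv2.contourArea)],-1,1,-1); return o
roiL={"top":(335,195,450,300),"scene":(222,185,315,255)}
roiC={"top":(115,200,285,300),"scene":(300,245,480,410)}
def bright(n):
    m=np.zeros((480,640),bool); x0,y0,x1,y1=roiL[n]; im=C[n]["color"].astype(int)
    lim=170 if n=="top" else 150
    m[y0:y1,x0:x1]=im[y0:y1,x0:x1].min(2)>lim; 
    return fillbig(cv2.morphologyEx(m.astype(np.uint8),cv2.MORPH_CLOSE,np.ones((5,5))))
def beige(n):
    m=np.zeros((480,640),bool); x0,y0,x1,y1=roiC[n]; im=C[n]["color"].astype(int)
    m[y0:y1,x0:x1]=(im[...,0]-im[...,2])[y0:y1,x0:x1]>4
    return fillbig(m)
igf=Z.copy(); igf[300:385,305:352]=1
for which in (("top",),("scene",),("top","scene")):
    print(which,"lid",fit([(C[n],bright(n),Z,roiL[n]) for n in which],[box(-55,55,-75,75,0,12)],[551,-203,.3],[3,3,.03]))
    print(which,"case",fit([(C[n],beige(n),igf if n=="scene" else Z,roiC[n]) for n in which],[box(-73,73,-135,135,4,62)],[530,217,.02],[3,3,.03]))
for n in C: cv2.imwrite(f"pics/m_{n}.png",np.hstack([bright(n),beige(n)])*255)
E
python3 f1.py
```

```text
('top',) lid (array([ 5.50584917e+02, -2.05079187e+02,  3.10299817e-01]), [np.float64(0.03570827017011959)])
('top',) case (array([5.28367244e+02, 2.18267924e+02, 6.25820760e-03]), [np.float64(0.09464131241207129)])
('scene',) lid (array([ 5.49450241e+02, -2.03477702e+02,  3.26211704e-01]), [np.float64(0.2786027716488584)])
('scene',) case (array([5.30652478e+02, 2.20760929e+02, 3.11701404e-02]), [np.float64(0.09383374650892773)])
('top', 'scene') lid (array([ 5.50400457e+02, -2.04319485e+02,  3.09448305e-01]), [np.float64(0.036186675422865466), np.float64(0.28195330662313894)])
('top', 'scene') case (array([5.29912552e+02, 2.20343407e+02, 1.63228747e-02]), [np.float64(0.09584718578638364), np.float64(0.094838307483624)])
```

```bash
cat > f2.py <<'E'
from h import *
from scipy.optimize import least_squares
from scipy.ndimage import map_coordinates
C={n:np.load(n+"0.npy",allow_pickle=True).item() for n in("top","scene")}
# edges: cam, (axis,sign), z, half sizes
def pts(e,h,p,z,n=40):
    ax,s=e; t=np.linspace(-.85,.85,n); L=np.zeros((n,3)); L[:,ax]=s*h[ax]; L[:,1-ax]=t*h[1-ax]; L[:,2]=z
    a=p[2];R=np.array([[np.cos(a),-np.sin(a),0],[np.sin(a),np.cos(a),0],[0,0,1]])
    return L@R.T+[p[0],p[1],0]
def meas(c,e,h,p,z,chan,rng=4):
    im=c["color"].astype(float); f=im[...,0]-im[...,2] if chan=="rb" else im.mean(2)
    f=cv2.GaussianBlur(f,(0,0),.7)
    P=pts(e,h,p,z);Q=np.array([px(c,x) for x in P]); d=Q[-1]-Q[0];d/=np.hypot(*d);nrm=np.array([-d[1],d[0]])
    k=np.arange(-rng,rng+.01,.1); out=[]
    for q in Q:
        s=q+k[:,None]*nrm; g=np.abs(np.gradient(map_coordinates(f,[s[:,1],s[:,0]],order=1)))
        out.append(k[np.argmax(g)] if g.max()>.3 else np.nan)
    out=np.array(out); m=np.nanmedian(out); out[np.abs(out-m)>1.2]=np.nan
    return Q,nrm,out
def run(E,h,p):
    for it in range(4):
        M=[(c,e,z,*meas(c,e,h,p,z,ch,5 if it==0 else 3)) for c,e,z,ch in E]
        def res(x):
            r=[]
            for c,e,z,Q,n,o in M:
                q=np.array([px(c,y) for y in pts(e,h,x,z)]); ok=~np.isnan(o)
                r.append(((q-Q)@n-o)[ok]) 
            return np.concatenate(r)
        p=least_squares(res,p,loss="soft_l1",x_scale=[1,1,.01]).x
    for c,e,z,Q,n,o in M:
        q=np.array([px(c,y) for y in pts(e,h,p,z)]); v=(q-Q)@n-o; print("   ",e,z,(~np.isnan(o)).sum(),np.round(np.nanmedian(v),2),end=";")
    print(); return np.round(p,4)
if __name__=="__main__":
    t,s=C["top"],C["scene"]; A=[(0,1),(0,-1),(1,1),(1,-1)]
    h=(55,75)
    lt=[(t,e,12,"g") for e in A]; ls=[(s,e,12,"g") for e in A]
    for E in (lt,ls,lt+ls): print("lid",run(E,h,[550.5,-204.5,.31]))
    h=(73,135)
    ct=[(t,(0,1),62,"rb"),(t,(1,1),62,"rb"),(t,(0,-1),62,"g"),(t,(1,-1),62,"g")]
    cs=[(s,(0,-1),62,"rb"),(s,(1,-1),62,"rb"),(s,(0,1),62,"g"),(s,(1,1),62,"g")]
    for E in (ct,cs,ct+cs): print("case",run(E,h,[529.5,218.5,.018]))
    h=(59,79); E=[(t,(0,-1),62,"g"),(t,(1,1),62,"g"),(t,(0,1),62,"g")]
    print("recess top",run(E,h,[529.5,218.5,.018]))
E
python3 f2.py
```

```text
(0, 1) 12 38 0.2;    (0, -1) 12 39 -0.3;    (1, 1) 12 38 -0.11;    (1, -1) 12 36 0.19;
lid [ 5.522094e+02 -2.021845e+02  3.149000e-01]
    (0, 1) 12 37 0.18;    (0, -1) 12 38 -0.21;    (1, 1) 12 38 -0.21;    (1, -1) 12 29 0.3;
lid [ 5.539064e+02 -1.999463e+02  3.126000e-01]
    (0, 1) 12 37 0.61;    (0, -1) 12 38 0.11;    (1, 1) 12 39 -0.4;    (1, -1) 12 35 -0.1;    (0, 1) 12 38 -0.39;    (0, -1) 12 39 -0.6;    (1, 1) 12 37 0.2;    (1, -1) 12 32 0.6;
lid [ 5.528687e+02 -2.014082e+02  3.143000e-01]
    (0, 1) 62 40 0.1;    (1, 1) 62 36 0.1;    (0, -1) 62 40 -0.2;    (1, -1) 62 40 -0.0;
case [5.301593e+02 2.186055e+02 1.360000e-02]
    (0, -1) 62 40 -0.31;    (1, -1) 62 35 -0.0;    (0, 1) 62 40 0.29;    (1, 1) 62 40 -0.0;
case [5.309784e+02 2.185454e+02 1.430000e-02]
    (0, 1) 62 40 0.3;    (1, 1) 62 36 0.1;    (0, -1) 62 40 0.0;    (1, -1) 62 40 0.0;    (0, -1) 62 40 -0.5;    (1, -1) 62 34 0.0;    (0, 1) 62 40 0.1;    (1, 1) 62 40 0.0;
case [5.305439e+02 2.185818e+02 1.360000e-02]
    (0, -1) 62 23 -0.65;    (1, 1) 62 30 -0.02;    (0, 1) 62 37 0.63;
recess top [5.285056e+02 2.145614e+02 1.480000e-02]
```

Fit results, with both cameras agreeing to about 2 mm:
- **Case:** (530.5, 218.6), yaw 0.014.
- **Lid:** (552.7, -201.4), yaw 0.314.
- **Latches:** both tongues measure about 0.1–0.13 rad, under 0.25, so the recess is clear.

Moving to above the lid.

```bash
cat > d.py <<'E'
import sys; from h import *
# python3 d.py x y z xangle : delta in tool axes, turn needed about tool z (also tilt)
X=np.array(list(map(float,sys.argv[1:4]))); a=float(sys.argv[4]); s=robot.state(); R=np.array(s["tcp_rot"])
x=np.array([np.cos(a),np.sin(a),0]); z=np.array([0,0,-1.]); G=np.c_[x,np.cross(z,x),z]
print("t",round(s["t"],2),"pos",np.round(s["tool_pos"],1),"dp",np.round(R.T@(X-s["tool_pos"]),1),"turn",np.round(cv2.Rodrigues(R.T@G)[0].ravel(),3),"F",np.round(s["force"],1),"M",np.round(s["moment"],2),"op",round(s["opening"],1))
E
python3 -m jog '[{"dp":[34,-18.7,0],"turn":[0,0,0]},{"dp":[34,-18.7,0],"turn":[0,0,0]},{"dp":[34,-18.7,0],"turn":[0,0,0]},{"dp":[34,-18.7,0],"turn":[0,0,0]},{"dp":[34,-18.7,0],"turn":[0,0,0]},{"dp":[34,-18.7,0],"turn":[0,0,0]},{"dp":[34,-18.7,0],"turn":[0,0,0]},{"dp":[34,-18.7,0],"turn":[0,0,0]}]' 0
python3 -m jog '[{"dp":[34,-18.7,0],"turn":[0,0,0]},{"dp":[34,-18.7,0],"turn":[0,0,0]},{"dp":[34,-18.7,0],"turn":[0,0,0]},{"dp":[34,-18.7,0],"turn":[0,0,0]},{"dp":[0,0,0],"turn":[0,0,-0.12]},{"dp":[0,0,0],"turn":[0,0,-0.12]},{"dp":[0,0,0],"turn":[0,0,-0.12]},{"dp":[0,0,0],"turn":[0,0,-0.12]}]'
python3 -m jog '[{"dp":[0,0,0],"turn":[0,0,-0.12]},{"dp":[0,0,0],"turn":[0,0,-0.12]},{"dp":[0,0,0],"turn":[0,0,-0.12]},{"dp":[0,0,0],"turn":[0,0,-0.12]},{"dp":[0,0,0],"turn":[0,0,-0.12]},{"dp":[0,0,0],"turn":[0,0,-0.12]},{"dp":[0,0,0],"turn":[0,0,-0.12]},{"dp":[0,0,0],"turn":[0,0,0]}]'
python3 d.py 552.7 -201.4 120 1.885
```

```text
t: 0.77
tool_pos: [466.0, -326.4, 233.4]
tcp_rot: [[0.897, 0.443, -0.0], [0.443, -0.897, 0.0], [-0.0, -0.0, -1.0]]
force: [0.9, 0.0, -0.5]
opening: 45.9
t: 1.43
tool_pos: [554.2, -200.5, 233.0]
tcp_rot: [[0.585, 0.811, -0.001], [0.811, -0.585, 0.0], [-0.0, -0.001, -1.0]]
force: [-0.1, -0.3, -0.6]
opening: 43.3
t: 2.1
tool_pos: [554.0, -200.9, 233.1]
tcp_rot: [[-0.212, 0.977, -0.001], [0.977, 0.212, 0.0], [0.001, -0.001, -1.0]]
force: [-0.4, 0.1, -1.3]
opening: 43.5
t 2.1 pos [ 554.  -200.9  233.1] dp [ -0.3  -1.3 113.1] turn [-0.001 -0.001 -0.101] F [-0.4  0.1 -1.3] M [ 0.   -0.15  0.  ] op 43.5
```

```bash
python3 -m jog '[{"dp":[0,-1.3,25],"turn":[0,0,-0.1]},{"dp":[0,0,38],"turn":[0,0,0]},{"dp":[0,0,38],"turn":[0,0,0]},{"dp":[0,0,35],"turn":[0,0,0]},{"dp":[0,0,25],"turn":[0,0,0]},{"dp":[0,0,20],"turn":[0,0,0]},{"dp":[0,0,10],"turn":[0,0,0]},{"dp":[0,0,7],"turn":[0,0,0]}]'
python3 d.py 552.7 -201.4 35 1.885
python3 -c "
from h import *
c=cap('scene'); a=cv2.cvtColor(c['color'],cv2.COLOR_RGB2BGR)[120:270,180:360]
t=cap('top'); b=cv2.cvtColor(t['color'],cv2.COLOR_RGB2BGR)[180:330,320:460]
cv2.imwrite('pics/g1.png',cv2.resize(np.hstack([a,b]),None,fx=2.4,fy=2.4,interpolation=cv2.INTER_CUBIC))"
```

```text
t: 2.77
tool_pos: [552.3, -200.9, 34.1]
tcp_rot: [[-0.301, 0.954, -0.002], [0.954, 0.301, 0.001], [0.001, -0.002, -1.0]]
force: [-0.1, 0.5, -0.0]
opening: 43.7
t 2.77 pos [ 552.3 -200.9   34.1] dp [-0.6  0.2 -0.9] turn [-0.002 -0.001 -0.009] F [-0.1  0.5 -0. ] M [-0.04 -0.1  -0.06] op 43.7
```

View pics/g1.png

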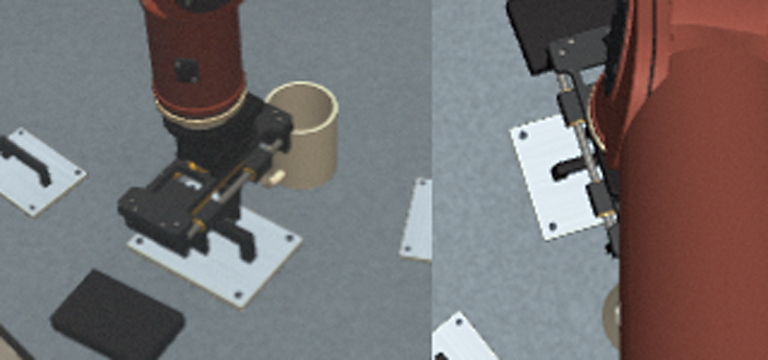

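The jaws straddle the handle (left panel near (235,220)), clear of the mug and drive. Close and lift.

```bash
python3 -m jog '[{"dp":[0,0,0],"turn":[0,0,0]},{"dp":[0,0,0],"turn":[0,0,0]},{"dp":[0,0,0],"turn":[0,0,0]},{"dp":[0,0,0],"turn":[0,0,0]},{"dp":[0,0,0],"turn":[0,0,0]},{"dp":[0,0,0],"turn":[0,0,0]}]' 1 40
python3 d.py 552.7 -201.4 35 1.885
python3 -m jog '[{"dp":[0,0,-10],"turn":[0,0,0]},{"dp":[0,0,-25],"turn":[0,0,0]},{"dp":[0,0,-30],"turn":[0,0,0]},{"dp":[0,0,-30],"turn":[0,0,0]},{"dp":[0,0,-30],"turn":[0,0,0]},{"dp":[0,0,-25],"turn":[0,0,0]},{"dp":[0,0,0],"turn":[0,0,0]}]'
python3 d.py 530.5 218.6 185 1.584
```

```text
t: 3.37
tool_pos: [553.2, -201.2, 36.0]
tcp_rot: [[-0.303, 0.953, 0.001], [0.953, 0.303, -0.0], [-0.0, 0.001, -1.0]]
force: [0.1, 0.0, 2.8]
opening: 11.8
t 3.37 pos [ 553.2 -201.2   36. ] dp [-0.  -0.5  1. ] turn [ 0.001  0.    -0.006] F [0.1 0.  2.8] M [-0.08  0.23  0.01] op 11.8
t: 3.95
tool_pos: [555.4, -201.6, 191.9]
tcp_rot: [[-0.303, 0.953, 0.008], [0.953, 0.303, -0.003], [-0.005, 0.006, -1.0]]
force: [0.4, 0.1, -1.9]
opening: 11.7
t 3.95 pos [ 555.4 -201.6  191.9] dp [408.  103.6   5.5] turn [0.007 0.004 0.295] F [ 0.4  0.1 -1.9] M [ 0.01 -0.22 -0.02] op 11.7
```

```bash
python3 -m jog '[{"dp":[0,0,0],"turn":[0.003,0.002,0.098]},{"dp":[0,0,0],"turn":[0.002,0.001,0.098]},{"dp":[0,0,0],"turn":[0.002,0.001,0.098]},{"dp":[0,0,0],"turn":[0,0,0]}]'
python3 d.py 530.5 218.6 190 1.584
```

```text
t: 4.28
tool_pos: [552.5, -201.0, 185.0]
tcp_rot: [[-0.009, 1.0, -0.009], [1.0, 0.009, 0.003], [0.003, -0.009, -1.0]]
force: [-0.4, -0.7, -3.2]
opening: 11.5
t 4.28 pos [ 552.5 -201.   185. ] dp [419.8 -18.1  -3.4] turn [-0.009 -0.003 -0.004] F [-0.4 -0.7 -3.2] M [-0.06 -0.08 -0.03] op 11.5
```

```bash
python3 -m jog '[{"dp":[20,-2,-4],"turn":[-0.007,-0.004,-0.004]},{"dp":[36,-3,0],"turn":[0,0,0]},{"dp":[36,-3,0],"turn":[0,0,0]},{"dp":[36,-3,0],"turn":[0,0,0]},{"dp":[36,-3,0],"turn":[0,0,0]},{"dp":[36,-3,0],"turn":[0,0,0]},{"dp":[36,-3,0],"turn":[0,0,0]},{"dp":[36,-2,0],"turn":[0,0,0]}]'
python3 -m jog '[{"dp":[36,0,0],"turn":[0,0,0]},{"dp":[36,0,0],"turn":[0,0,0]},{"dp":[36,0,0],"turn":[0,0,0]},{"dp":[25,0,0],"turn":[0,0,0]},{"dp":[15,0,0],"turn":[0,0,0]},{"dp":[0,0,0],"turn":[0,0,0]},{"dp":[0,0,0],"turn":[0,0,0]},{"dp":[0,0,0],"turn":[0,0,0]}]'
python3 d.py 530.5 218.6 160 1.584
python3 -m jog '[{"dp":[0,0,0],"turn":[0,0,0]}]' >/dev/null
python3 d.py 530.5 218.6 130 1.584
```

```text
t: 4.95
tool_pos: [525.3, 72.0, 189.2]
tcp_rot: [[-0.022, 1.0, -0.001], [1.0, 0.022, -0.002], [-0.002, -0.001, -1.0]]
force: [0.5, -0.3, -2.2]
opening: 11.6
t: 5.62
tool_pos: [523.5, 217.3, 188.8]
tcp_rot: [[-0.019, 1.0, -0.001], [1.0, 0.019, -0.002], [-0.002, -0.001, -1.0]]
force: [0.6, -0.8, -3.1]
opening: 11.5
t 5.62 pos [523.5 217.3 188.8] dp [ 1.2  7.  28.7] turn [-0.001  0.002  0.006] F [ 0.6 -0.8 -3.1] M [-0.03 -0.17 -0.05] op 11.5
t 5.7 pos [523.8 216.8 189. ] dp [ 1.8  6.8 59. ] turn [-0.001  0.002  0.004] F [-0.3 -0.2 -2.4] M [-0.04 -0.07  0.  ] op 11.5
```

```bash
python3 -m jog '[{"dp":[1.5,7,0],"turn":[0,0,0.004]},{"dp":[0,0,30],"turn":[0,0,0]},{"dp":[0,0,25],"turn":[0,0,0]},{"dp":[0,0,15],"turn":[0,0,0]},{"dp":[0,0,10],"turn":[0,0,0]},{"dp":[0,0,0],"turn":[0,0,0]},{"dp":[0,0,0],"turn":[0,0,0]}]'
python3 d.py 530.5 218.6 85 1.584
python3 -c "
from h import *
c=cap('scene'); np.save('scene1.npy',c,allow_pickle=True); a=cv2.cvtColor(c['color'],cv2.COLOR_RGB2BGR)[240:405,310:475]
t=cap('top'); np.save('top1.npy',t,allow_pickle=True);b=cv2.cvtColor(t['color'],cv2.COLOR_RGB2BGR)[180:345,120:275]
cv2.imwrite('pics/g2.png',cv2.resize(np.hstack([a,b]),None,fx=2.5,fy=2.5,interpolation=cv2.INTER_CUBIC))"
```

```text
t: 6.28
tool_pos: [530.9, 219.7, 109.5]
tcp_rot: [[-0.013, 1.0, -0.001], [1.0, 0.013, -0.001], [-0.001, -0.001, -1.0]]
force: [-0.6, 1.7, -2.0]
opening: 11.5
t 6.28 pos [530.9 219.7 109.5] dp [-1.1 -0.4 24.5] turn [-0.001  0.001  0.   ] F [-0.6  1.7 -2. ] M [ 0.03 -0.11  0.03] op 11.5
```

View pics/g2.png

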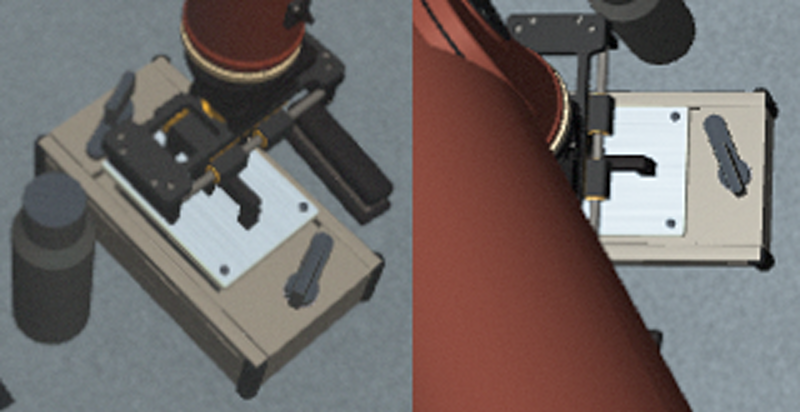

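The lid hovers over the recess, aligned and clear of both tongues (right panel, lid edge at 688 and tongue tip at 712). Lowering.

```bash
python3 -m jog '[{"dp":[-0.5,-0.3,5],"turn":[0,0,0]},{"dp":[0,0,4],"turn":[0,0,0]},{"dp":[0,0,4],"turn":[0,0,0]},{"dp":[0,0,3],"turn":[0,0,0]},{"dp":[0,0,2],"turn":[0,0,0]},{"dp":[0,0,0],"turn":[0,0,0]}]'
python3 d.py 530.5 218.6 85 1.584
```

```text
t: 6.88
tool_pos: [529.9, 219.2, 90.6]
tcp_rot: [[-0.014, 1.0, -0.001], [1.0, 0.014, -0.001], [-0.001, -0.001, -1.0]]
force: [0.0, -0.5, -2.9]
opening: 12.0
t 6.88 pos [529.9 219.2  90.6] dp [-0.6  0.6  5.6] turn [-0.001  0.001  0.001] F [ 0.  -0.5 -2.9] M [-0.02 -0.1  -0.  ] op 12.0
```

```bash
python3 -m jog '[{"dp":[0,0,2],"turn":[0,0,0]},{"dp":[0,0,2],"turn":[0,0,0]},{"dp":[0,0,1],"turn":[0,0,0]},{"dp":[0,0,0],"turn":[0,0,0]}]'
python3 d.py 530.5 218.6 85 1.584
python3 -m jog '[{"dp":[0,0,1],"turn":[0,0,0]},{"dp":[0,0,0],"turn":[0,0,0]}]'
```

```text
t: 7.22
tool_pos: [530.2, 219.4, 86.1]
tcp_rot: [[-0.014, 1.0, -0.001], [1.0, 0.014, -0.001], [-0.001, -0.001, -1.0]]
force: [-0.7, 0.3, -3.5]
opening: 11.5
t 7.22 pos [530.2 219.4  86.1] dp [-0.8  0.3  1.1] turn [-0.001  0.001  0.001] F [-0.7  0.3 -3.5] M [-0.06 -0.08 -0.05] op 11.5
t: 7.38
tool_pos: [530.3, 219.4, 86.0]
tcp_rot: [[-0.014, 1.0, -0.0], [1.0, 0.014, -0.001], [-0.001, -0.0, -1.0]]
force: [-2.8, -2.0, 5.3]
opening: 11.7
```

Contact at the expected seating height. Release and retreat upwards.

```bash
python3 -m jog '[{"dp":[0,0,0],"turn":[0,0,0]},{"dp":[0,0,0],"turn":[0,0,0]},{"dp":[0,0,0],"turn":[0,0,0]},{"dp":[0,0,0],"turn":[0,0,0]},{"dp":[0,0,0],"turn":[0,0,0]}]' 0
python3 -m jog '[{"dp":[0,0,-10],"turn":[0,0,0]},{"dp":[0,0,-20],"turn":[0,0,0]},{"dp":[0,0,-30],"turn":[0,0,0]},{"dp":[0,0,-30],"turn":[0,0,0]},{"dp":[0,0,-30],"turn":[0,0,0]}]'
python3 d.py 532.1 107.6 180 0.41
python3 -c "
from h import *
c=cap('scene'); np.save('scene2.npy',c,allow_pickle=True); a=cv2.cvtColor(c['color'],cv2.COLOR_RGB2BGR)[240:405,310:475]
t=cap('top'); np.save('top2.npy',t,allow_pickle=True);b=cv2.cvtColor(t['color'],cv2.COLOR_RGB2BGR)[180:345,120:275]
cv2.imwrite('pics/g3.png',cv2.resize(np.hstack([a,b]),None,fx=2.5,fy=2.5,interpolation=cv2.INTER_CUBIC))"
```

```text
t: 7.8
tool_pos: [530.3, 219.5, 85.2]
tcp_rot: [[-0.014, 1.0, -0.0], [1.0, 0.014, -0.001], [-0.001, -0.0, -1.0]]
force: [0.7, 0.5, -0.4]
opening: 36.6
t: 8.22
tool_pos: [530.0, 219.6, 207.2]
tcp_rot: [[-0.014, 1.0, -0.001], [1.0, 0.014, -0.001], [-0.001, -0.001, -1.0]]
force: [0.2, 0.7, 1.1]
opening: 43.5
t 8.22 pos [530.  219.6 207.2] dp [-112.     0.5   27.3] turn [0.000e+00 1.000e-03 1.175e+00] F [0.2 0.7 1.1] M [-0.04 -0.15 -0.03] op 43.5
```

View pics/g3.png

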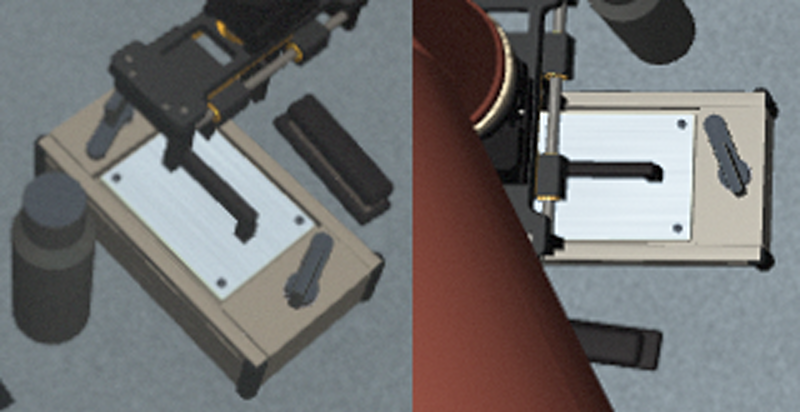

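The lid appears flush with an even gap all round. Next, the latch at the -y end.

```bash
python3 -m jog '[{"dp":[-30,0,0],"turn":[0,0,0]},{"dp":[-38,0,0],"turn":[0,0,0]},{"dp":[-30,0,0],"turn":[0,0,0]},{"dp":[-14,0.5,0],"turn":[0,0,0]},{"dp":[0,0,0],"turn":[0,0,0.12]},{"dp":[0,0,0],"turn":[0,0,0.12]},{"dp":[0,0,0],"turn":[0,0,0.12]},{"dp":[0,0,0],"turn":[0,0,0.12]}]'
python3 -m jog '[{"dp":[0,0,10],"turn":[0,0,0.12]},{"dp":[0,0,10],"turn":[0,0,0.12]},{"dp":[0,0,10],"turn":[0,0,0.12]},{"dp":[0,0,10],"turn":[0,0,0.12]},{"dp":[0,0,0],"turn":[0,0,0.12]},{"dp":[0,0,0],"turn":[0,0,0.115]},{"dp":[0,0,0],"turn":[0,0,0]},{"dp":[0,0,0],"turn":[0,0,0]}]'
python3 d.py 532.1 107.6 86 0.39
cat > seat.py <<'E'
import f2; from f2 import *
c=np.load("top2.npy",allow_pickle=True).item()
E
python3 - <<'E'
from fit import *
s=np.load("scene2.npy",allow_pickle=True).item()
# latch fit: tongue+wing silhouettes, dark/blue-grey mask, scene & initial top
t0=np.load("top0.npy",allow_pickle=True).item(); s0=np.load("scene0.npy",allow_pickle=True).item()
for nm,piv in(("a",(529.0,329.6)),("b",(532.1,107.6))):
    base=np.pi if nm=="a" else 0
    items=[]
    for c in (t0,s0):
        im=c["color"].astype(int); m=((im[...,0]-im[...,2])<3)&(im.mean(2)<130)
        yy,xx=np.mgrid[:480,:640]; u=px(c,(*piv,75)); 
        ok=np.hypot(xx-u[0],yy-u[1])<24
        # ignore everything outside the case-top end field
        f=cv2.fillConvexPoly(np.zeros((480,640),np.uint8),cv2.convexHull(np.array([px(c,p) for p in place(np.array([(x,y*(1 if nm=="a" else -1),62.) for x in(-58,58) for y in(81,130)]),530.5,218.6,.0136)]).astype(np.int32)),1)
        items.append((c,m,1-(ok&(f>0)),tuple(int(k) for k in(u[0]-30,u[1]-30,u[0]+30,u[1]+30))))
    for z in (69,71,73):
        B=[box(-13,54,-9,9,z-8,z),box(-22,22,-5,5,z,z+28)]
        print(nm,z,fit(items,B,[.4+base],[.1],pose=lambda p:(piv[0],piv[1],p[0])))
E
```

```text
t: 8.98
tool_pos: [532.2, 107.4, 205.5]
tcp_rot: [[0.455, 0.891, -0.001], [0.891, -0.455, -0.001], [-0.001, 0.0, -1.0]]
force: [-0.3, 0.2, -0.3]
opening: 43.6
t: 9.65
tool_pos: [532.3, 107.6, 165.5]
tcp_rot: [[0.924, 0.384, -0.0], [0.384, -0.924, -0.001], [-0.001, 0.001, -1.0]]
force: [0.1, -0.1, -1.1]
opening: 43.6
t 9.65 pos [532.3 107.6 165.5] dp [-0.1 -0.1 79.5] turn [0.001 0.001 0.004] F [ 0.1 -0.1 -1.1] M [ 0.01 -0.03  0.03] op 43.6
a 69 (array([3.5548739]), [np.float64(0.1672759175318029), np.float64(0.2441122431935861)])
a 71 (array([3.56717859]), [np.float64(0.1691542288557214), np.float64(0.23588067705714766)])
a 73 (array([3.57167078]), [np.float64(0.17441180768668713), np.float64(0.2347015865021405)])
b 69 (array([0.42578125]), [np.float64(0.19795690617220363), np.float64(0.19810493068959467)])
b 71 (array([0.43730469]), [np.float64(0.19623031241931319), np.float64(0.19662179994721563)])
b 73 (array([0.44042969]), [np.float64(0.19651483781918563), np.float64(0.19926134365107281)])
```

```bash
python3 -m jog '[{"dp":[0,0,25],"turn":[0,0,-0.035]},{"dp":[0,0,20],"turn":[0,0,0]},{"dp":[0,0,15],"turn":[0,0,0]},{"dp":[0,0,10],"turn":[0,0,0]},{"dp":[0,0,5],"turn":[0,0,0]},{"dp":[0,0,3],"turn":[0,0,0]},{"dp":[0,0,0],"turn":[0,0,0]}]'
python3 -m jog '[{"dp":[0,0,0],"turn":[0,0,0]},{"dp":[0,0,0],"turn":[0,0,0]},{"dp":[0,0,0],"turn":[0,0,0]},{"dp":[0,0,0],"turn":[0,0,0]},{"dp":[0,0,0],"turn":[0,0,0]},{"dp":[0,0,0],"turn":[0,0,0]}]' 1 20
python3 d.py 532.1 107.6 87 1.584
```

```text
t: 10.23
tool_pos: [532.4, 107.5, 87.4]
tcp_rot: [[0.911, 0.413, -0.001], [0.413, -0.911, -0.001], [-0.001, 0.001, -1.0]]
force: [0.6, 0.4, -0.2]
opening: 43.7
t: 10.73
tool_pos: [532.3, 107.4, 87.5]
tcp_rot: [[0.911, 0.412, -0.0], [0.412, -0.911, -0.001], [-0.001, 0.001, -1.0]]
force: [0.5, 0.4, -0.1]
opening: 11.2
t 10.73 pos [532.3 107.4  87.5] dp [-0.1 -0.3  0.5] turn [ 0.000e+00  1.000e-03 -1.159e+00] F [ 0.5  0.4 -0.1] M [0.01 0.06 0.07] op 11.2
```

```bash
python3 -m jog '[{"dp":[0,0,0],"turn":[0,0,-0.1]},{"dp":[0,0,0],"turn":[0,0,-0.12]},{"dp":[0,0,0],"turn":[0,0,-0.12]},{"dp":[0,0,0],"turn":[0,0,-0.12]},{"dp":[0,0,0],"turn":[0,0,-0.12]},{"dp":[0,0,0],"turn":[0,0,-0.12]},{"dp":[0,0,0],"turn":[0,0,-0.12]},{"dp":[0,0,0],"turn":[0,0,-0.12]}]'
python3 d.py 532.1 107.6 87 1.584
python3 -m jog '[{"dp":[0,0,0],"turn":[0,0,-0.12]},{"dp":[0,0,0],"turn":[0,0,-0.06]},{"dp":[0,0,0],"turn":[0,0,-0.04]},{"dp":[0,0,0],"turn":[0,0,0]},{"dp":[0,0,0],"turn":[0,0,0]}]'
python3 d.py 532.1 107.6 87 1.584
```

```text
t: 11.4
tool_pos: [532.7, 107.2, 87.5]
tcp_rot: [[0.199, 0.98, 0.0], [0.98, -0.199, -0.001], [-0.001, 0.0, -1.0]]
force: [1.1, -0.0, -0.1]
opening: 9.7
t 11.4 pos [532.7 107.2  87.5] dp [ 0.3 -0.6  0.5] turn [ 0.     0.001 -0.214] F [ 1.1 -0.  -0.1] M [-0.19 -0.33 -0.08] op 9.7
t: 11.82
tool_pos: [532.7, 107.1, 87.5]
tcp_rot: [[-0.012, 1.0, 0.0], [1.0, 0.012, -0.001], [-0.001, 0.0, -1.0]]
force: [1.5, -1.5, -0.3]
opening: 9.9
t 11.82 pos [532.7 107.1  87.5] dp [ 0.5 -0.6  0.5] turn [ 0.     0.001 -0.001] F [ 1.5 -1.5 -0.3] M [-0.22 -0.58  0.06] op 9.9
```

```bash
for i in 1; do python3 -m jog '[{"dp":[0,0,0],"turn":[0,0,-0.03]},{"dp":[0,0,0],"turn":[0,0,0]},{"dp":[0,0,0],"turn":[0,0,0]}]' >/dev/null; python3 d.py 532.1 107.6 87 1.584; done
python3 -m jog '[{"dp":[0,0,0],"turn":[0,0,-0.03]},{"dp":[0,0,0],"turn":[0,0,0]},{"dp":[0,0,0],"turn":[0,0,0]}]' >/dev/null; python3 d.py 532.1 107.6 87 1.584
```

```text
t 12.07 pos [532.7 107.2  87.5] dp [ 0.5 -0.6  0.5] turn [0.    0.001 0.028] F [ 2.9 -1.7 -0.8] M [-0.25 -0.82 -0.3 ] op 9.9
t 12.32 pos [532.7 107.1  87.5] dp [ 0.5 -0.5  0.5] turn [0.    0.001 0.058] F [ 3.8 -1.8  0.1] M [-0.34 -0.96 -0.49] op 10.6
```

Mz rose to -0.49 N m and the wing began to slip in the jaws, so that latch is at its stop. Release, then go to the other one.

```bash
python3 -m jog '[{"dp":[0,0,0],"turn":[0,0,0]},{"dp":[0,0,0],"turn":[0,0,0]},{"dp":[0,0,0],"turn":[0,0,0]},{"dp":[0,0,0],"turn":[0,0,0]},{"dp":[0,0,0],"turn":[0,0,0]},{"dp":[0,0,0],"turn":[0,0,0]}]' 0
python3 -m jog '[{"dp":[0,0,-10],"turn":[0,0,0]},{"dp":[0,0,-25],"turn":[0,0,0]},{"dp":[0,0,-35],"turn":[0,0,0]},{"dp":[0,0,-35],"turn":[0,0,0]},{"dp":[0,0,-15],"turn":[0,0,0]},{"dp":[0,0,0],"turn":[0,0,0]}]' >/dev/null
python3 d.py 529 329.6 200 0.43
python3 -m jog '[{"dp":[0,0,0],"turn":[0,0,0.12]},{"dp":[0,0,0],"turn":[0,0,0.12]},{"dp":[0,0,0],"turn":[0,0,0.12]},{"dp":[0,0,0],"turn":[0,0,0.12]},{"dp":[0,0,0],"turn":[0,0,0.12]},{"dp":[0,0,0],"turn":[0,0,0.12]},{"dp":[0,0,0],"turn":[0,0,0.12]},{"dp":[0,0,0],"turn":[0,0,0.12]}]' >/dev/null
python3 -m jog '[{"dp":[0,0,0],"turn":[0,0,0.12]},{"dp":[0,0,0],"turn":[0,0,0.12]},{"dp":[0,0,0],"turn":[0,0,0]},{"dp":[0,0,0],"turn":[0,0,0]}]'
python3 d.py 529 329.6 200 0.43
```

```text
t: 12.82
tool_pos: [532.0, 107.5, 87.2]
tcp_rot: [[-0.074, 0.997, -0.001], [0.997, 0.074, -0.001], [-0.001, -0.001, -1.0]]
force: [-0.3, -0.3, 0.2]
opening: 40.1
t 13.32 pos [534.3 108.5 212.4] dp [220.9  11.   12.3] turn [ 0.006 -0.003  1.215] F [ 0.4 -0.4  0.3] M [ 0.07 -0.11 -0.02] op 43.2
t: 14.32
tool_pos: [532.0, 107.6, 207.0]
tcp_rot: [[0.901, 0.434, -0.001], [0.434, -0.901, -0.001], [-0.002, 0.001, -1.0]]
force: [0.0, 0.5, -0.2]
opening: 43.2
t 14.32 pos [532.  107.6 207. ] dp [  93.6 -201.3    6.8] turn [0.001 0.002 0.019] F [ 0.   0.5 -0.2] M [-0.01  0.01  0.02] op 43.2
```

```bash
python3 -m jog '[{"dp":[11.7,-25.2,0],"turn":[0,0,0.019]},{"dp":[11.7,-25.2,0],"turn":[0,0,0]},{"dp":[11.7,-25.2,0],"turn":[0,0,0]},{"dp":[11.7,-25.2,0],"turn":[0,0,0]},{"dp":[11.7,-25.2,0],"turn":[0,0,0]},{"dp":[11.7,-25.2,0],"turn":[0,0,0]},{"dp":[11.7,-25.2,0],"turn":[0,0,0]},{"dp":[11.7,-25.2,0],"turn":[0,0,0]}]' >/dev/null
python3 -m jog '[{"dp":[0,0,20],"turn":[0,0,0]},{"dp":[0,0,20],"turn":[0,0,0]},{"dp":[0,0,0],"turn":[0,0,0]},{"dp":[0,0,0],"turn":[0,0,0]}]'
python3 d.py 529 329.6 87 0.43
```

```text
t: 15.32
tool_pos: [533.2, 329.1, 166.2]
tcp_rot: [[0.91, 0.415, -0.003], [0.415, -0.91, -0.002], [-0.004, 0.001, -1.0]]
force: [0.2, -1.2, 0.8]
opening: 43.7
t 15.32 pos [533.2 329.1 166.2] dp [-3.3 -2.3 79.2] turn [ 0.001  0.004 -0.002] F [ 0.2 -1.2  0.8] M [ 0.01  0.01 -0.02] op 43.7
```

```bash
python3 -m jog '[{"dp":[-3.3,-2.3,25],"turn":[0.001,0.003,0]},{"dp":[0,0,20],"turn":[0,0,0]},{"dp":[0,0,15],"turn":[0,0,0]},{"dp":[0,0,10],"turn":[0,0,0]},{"dp":[0,0,5],"turn":[0,0,0]},{"dp":[0,0,3.5],"turn":[0,0,0]},{"dp":[0,0,0],"turn":[0,0,0]}]'
python3 d.py 529 329.6 87 0.43
python3 -m jog '[{"dp":[0,0,0],"turn":[0,0,0]},{"dp":[0,0,0],"turn":[0,0,0]},{"dp":[0,0,0],"turn":[0,0,0]},{"dp":[0,0,0],"turn":[0,0,0]},{"dp":[0,0,0],"turn":[0,0,0]},{"dp":[0,0,0],"turn":[0,0,0]},{"dp":[0,0,0],"turn":[0,0,0]}]' 1 20
python3 d.py 529 329.6 87 1.584
```

```text
t: 15.9
tool_pos: [530.2, 330.6, 89.0]
tcp_rot: [[0.911, 0.413, 0.002], [0.413, -0.911, 0.001], [0.003, -0.0, -1.0]]
force: [-0.3, 0.5, -0.1]
opening: 43.9
t 15.9 pos [530.2 330.6  89. ] dp [-1.5  0.4  2. ] turn [-0.    -0.003 -0.004] F [-0.3  0.5 -0.1] M [ 0.04 -0.03 -0.02] op 43.9
t: 16.48
tool_pos: [530.3, 329.9, 88.7]
tcp_rot: [[0.911, 0.413, 0.002], [0.413, -0.911, 0.0], [0.002, 0.001, -1.0]]
force: [0.9, -3.4, 2.3]
opening: 10.1
t 16.48 pos [530.3 329.9  88.7] dp [-1.3 -0.3  1.7] turn [ 2.000e-03 -1.000e-03 -1.159e+00] F [ 0.9 -3.4  2.3] M [-0.63 -0.2  -0.06] op 10.1
```

```bash
python3 -m jog '[{"dp":[-1,0,0],"turn":[0,0,-0.1]},{"dp":[0,0,0],"turn":[0,0,-0.12]},{"dp":[0,0,0],"turn":[0,0,-0.12]},{"dp":[0,0,0],"turn":[0,0,-0.12]},{"dp":[0,0,0],"turn":[0,0,-0.12]},{"dp":[0,0,0],"turn":[0,0,-0.12]},{"dp":[0,0,0],"turn":[0,0,-0.12]},{"dp":[0,0,0],"turn":[0,0,-0.12]}]' >/dev/null
python3 d.py 529 329.6 87 1.584
python3 -m jog '[{"dp":[0,0,0],"turn":[0,0,-0.12]},{"dp":[0,0,0],"turn":[0,0,-0.06]},{"dp":[0,0,0],"turn":[0,0,-0.04]},{"dp":[0,0,0],"turn":[0,0,0]},{"dp":[0,0,0],"turn":[0,0,0]}]' >/dev/null
python3 d.py 529 329.6 87 1.584
python3 -m jog '[{"dp":[0,0,0],"turn":[0,0,-0.03]},{"dp":[0,0,0],"turn":[0,0,0]},{"dp":[0,0,0],"turn":[0,0,0]}]' >/dev/null; python3 d.py 529 329.6 87 1.584
python3 -m jog '[{"dp":[0,0,0],"turn":[0,0,-0.03]},{"dp":[0,0,0],"turn":[0,0,0]},{"dp":[0,0,0],"turn":[0,0,0]}]' >/dev/null; python3 d.py 529 329.6 87 1.584
```

```text
t 17.15 pos [529.9 330.1  88.8] dp [-0.7 -0.7  1.8] turn [ 0.003 -0.002 -0.213] F [ 3.5  0.4 -2.3] M [ 0.17 -0.66 -0.01] op 9.8
t 17.57 pos [529.7 330.2  88.8] dp [-0.6 -0.7  1.7] turn [ 0.003 -0.002 -0.   ] F [ 3.6  0.5 -0.9] M [ 0.19 -0.89  0.01] op 9.8
t 17.82 pos [529.7 330.1  88.8] dp [-0.5 -0.7  1.8] turn [ 0.003 -0.002  0.029] F [ 5.3  0.7 -0.7] M [ 0.34 -1.19 -0.39] op 9.7
t 18.07 pos [529.7 330.1  88.8] dp [-0.4 -0.7  1.8] turn [ 0.003 -0.001  0.059] F [ 5.4  0.6 -0.4] M [ 0.25 -1.2  -0.46] op 10.2
```

Same stop signature. Release, lift and move aside for the final look: back toward the robot's right, high up.

```bash
python3 -m jog '[{"dp":[0,0,0],"turn":[0,0,0]},{"dp":[0,0,0],"turn":[0,0,0]},{"dp":[0,0,0],"turn":[0,0,0]},{"dp":[0,0,0],"turn":[0,0,0]},{"dp":[0,0,0],"turn":[0,0,0]},{"dp":[0,0,0],"turn":[0,0,0]}]' 0
python3 -m jog '[{"dp":[0,0,-10],"turn":[0,0,0]},{"dp":[0,0,-25],"turn":[0,0,0]},{"dp":[0,0,-35],"turn":[0,0,0]},{"dp":[0,0,-35],"turn":[0,0,0]},{"dp":[0,0,-35],"turn":[0,0,0]},{"dp":[0,0,-20],"turn":[0,0,0]},{"dp":[0,0,0],"turn":[0,0,0]}]' >/dev/null
python3 -m jog '[{"dp":[-38,0,0],"turn":[0,0,0]},{"dp":[-38,0,0],"turn":[0,0,0]},{"dp":[-38,0,0],"turn":[0,0,0]},{"dp":[-38,0,0],"turn":[0,0,0]},{"dp":[-38,0,0],"turn":[0,0,0]},{"dp":[-38,0,0],"turn":[0,0,0]},{"dp":[-38,0,0],"turn":[0,0,0]},{"dp":[-38,0,0],"turn":[0,0,0]}]'
python3 -m jog '[{"dp":[-38,0,0],"turn":[0,0,0]},{"dp":[-38,0,0],"turn":[0,0,0]},{"dp":[-38,0,0],"turn":[0,0,0]},{"dp":[-38,0,0],"turn":[0,0,0]},{"dp":[-38,0,0],"turn":[0,0,0]},{"dp":[-38,0,0],"turn":[0,0,0]},{"dp":[0,0,0],"turn":[0,0,0]},{"dp":[0,0,0],"turn":[0,0,0]}]'
python3 - <<'E'
from f2 import *
c=cap('scene'); t=cap('top','pics/top9.png')
a=cv2.cvtColor(c['color'],cv2.COLOR_RGB2BGR)[240:405,310:475]; b=cv2.cvtColor(t['color'],cv2.COLOR_RGB2BGR)[175:340,120:275]
cv2.imwrite('pics/g4.png',cv2.resize(np.hstack([a,b]),None,fx=2.5,fy=2.5,interpolation=cv2.INTER_CUBIC))
A=[(0,1),(0,-1),(1,1),(1,-1)]
for k in (t,c): print(run([(k,e,62,"g") for e in A],(55,75),[530.5,218.8,.0136]))
from fit import *
for nm,piv in(("a",(529.0,329.6)),("b",(532.1,107.6))):
    base=-np.pi/2 if nm=="a" else np.pi/2
    for k in (t,c):
        im=k["color"].astype(int); m=im.mean(2)<105
        u=px(k,(*piv,75)); f=cv2.fillConvexPoly(np.zeros((480,640),np.uint8),cv2.convexHull(np.array([px(k,p) for p in place(np.array([(x,y*(1 if nm=="a" else -1),62.) for x in(-58,58) for y in(54,130)]),530.5,218.6,.0136)]).astype(np.int32)),1)
        x,e=fit([(k,m,1-f,tuple(int(q) for q in(u[0]-30,u[1]-30,u[0]+30,u[1]+30)))],[box(-13,54,-9,9,63,71),box(-22,22,-5,5,71,99)],[base],[.1],pose=lambda p:(*piv,p[0]))
        print(nm,"angle",1.3+x[0]-base-.0136,e)
d0=cv2.absdiff(cv2.imread('pics/top0.png'),cv2.imread('pics/top9.png')).max(2)
for n,(x,y) in dict(flask=(212,180),stapler=(188,316),mug=(413,311),drive=(379,188)).items(): print(n,(d0[y-28:y+28,x-32:x+32]>40).sum())
E
```

```text
t: 18.57
tool_pos: [528.7, 330.2, 88.5]
tcp_rot: [[-0.075, 0.997, 0.001], [0.997, 0.075, 0.001], [0.001, 0.002, -1.0]]
force: [1.1, -1.2, -0.6]
opening: 40.1
t: 19.82
tool_pos: [551.0, 25.0, 248.5]
tcp_rot: [[-0.075, 0.997, 0.002], [0.997, 0.075, 0.001], [0.001, 0.002, -1.0]]
force: [1.2, 0.3, 0.6]
opening: 43.5
t: 20.48
tool_pos: [567.8, -203.4, 247.4]
tcp_rot: [[-0.07, 0.998, 0.001], [0.998, 0.07, 0.002], [0.002, 0.001, -1.0]]
force: [-0.4, 1.5, 0.0]
opening: 43.5
    (0, 1) 62 39 -0.3;    (0, -1) 62 38 0.6;    (1, 1) 62 35 -0.19;    (1, -1) 62 31 0.21;
[5.304891e+02 2.187858e+02 1.290000e-02]
    (0, 1) 62 37 0.29;    (0, -1) 62 40 -0.2;    (1, 1) 62 34 -0.3;    (1, -1) 62 34 0.29;
[5.306316e+02 2.193596e+02 1.110000e-02]
a angle 1.3121812499999996 [np.float64(0.33892423366107577)]
a angle 1.277025 [np.float64(0.1682306773588125)]
b angle 1.2910875 [np.float64(0.2335632183908046)]
b angle 1.3012437499999996 [np.float64(0.3189840723202755)]
flask 0
stapler 0
mug 1100
drive 438
```

View pics/g4.png

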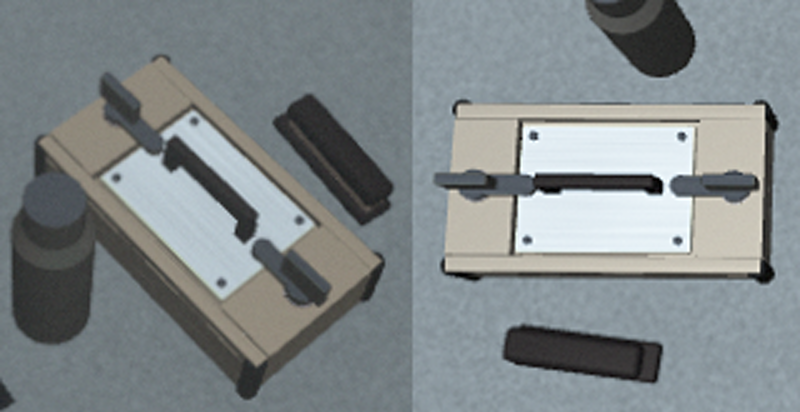

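The lid is flush and both tongues are square over its ends. The arm hides the mug and drive in the last top view, so I'll check those two in the earlier post-lift picture, then hand in.

Run:
```python
from h import *
L=lambda f:np.load(f,allow_pickle=True).item()["color"]
d=cv2.absdiff(L("top0.npy"),L("top2.npy")).max(2)
for n,(x,y) in dict(mug=(413,311),drive=(379,188)).items(): print(n,(d[y-24:y+24,x-24:x+24]>40).sum())
print(finish_job())
```

```text
mug 0
drive 0
the job is handed in; nothing more can be done
None
```

The lid is seated flat in the case's recess and both turn-latches are turned home over its ends. The job was handed in at about 20.5 s of the 70 s allowed.

**Start:** Both latches started at about 0.15 rad, clear of the recess, so neither had to be moved first. I picked the largest of the three lid-like plates, lowered it in, then turned the -y latch and the +y latch by their wings.

**Last checks:**
- **Lid:** with its top taken at rim height, it fits at (530.5, 219), yaw 0.012. The case is at (530.5, 218.6), yaw 0.014. It looks flush in both views, with fit errors of 0.6 px or less.
- **Latches:** measured angles were 1.28–1.31 for +y and 1.29–1.30 for -y, against 1.3 for fully home. I also felt each one reach its stop, at about 0.5 N m. The silhouette matches behind these angles were rough (17–34 % mismatch), so I rely mainly on the felt stops and the picture.
- **Bystanders:** the flask and stapler showed no change in the last top picture. The mug and drive were hidden by the arm there, but showed no change in the picture taken after the lid was placed. After that the arm only came near them about 250 mm up, on the final retreat.
- **Forces:** every reading I took was under 10 N.

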